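Load a tube rack into the analyser against its hidden stop

ROBOT

A 6-joint arm with a two-finger parallel gripper is mounted at the origin on the work surface. World frame = base frame: x ahead of the robot, y to its left, z up, the work surface at z = 0. Lengths are in mm, angles in rad, forces in N, time in s.
With the tool pointing down it reaches from about 350 to 850 mm from the base axis. Payload 8.1 kg.
Tool frame: the origin (TCP) lies midway between the tips of the shut fingers; the grasp point (between the pads) lies arm.pinch_z behind it (arm.pinch_z is the distance from the TCP to the grasp point, in mm); z points along the fingers, y is the line along which they close (so a half turn about z gives the same grasp; the last joint's range is limited). The gripper opens to 85 mm and grips with 20 to 120 N. Pads are 22 mm wide; open, the fingers measure 114 mm over their backs; the gripper's body (76 mm by 85 mm) begins 54 mm behind the grasp point. The pads swing forward as they close: fully open they stand 13 mm farther back than shut.
Start: joints at [-1.192, 0.13, 1.488, -0, 1.523, -0.085], TCP at [268.43, -536.611, 231.292] pointing down, gripper open.
Joint ranges: [-2.96, 2.96], [-0.89, 2.26], [0.02, 2.5], [-1.34, 4.48], [0, 2.73], [-2.66, 2.66]. Speed limits (rad/s): [2.39, 2.39, 2.79, 3.14, 3.14, 3.14].

INTERFACE

Orientations are given as a rotation vector (axis times angle).
In Python, from bench import arm gives the robot as it stands. The module is installed in compiled form; this text tells all that it offers.
- The arm moves only by the tool play_rows, never from a script. Its arguments are lists of equal length, an entry for each row: "offset": the shift along the tool's x, y, z scaled (see below), a list of three; "turn": the turn, a rotation vector about the tool's x, y, z scaled (see below), a list of three. In form: {"offset": [[x, y, z], ...], "turn": [[rx, ry, rz], ...]}. A call has 1 to 5 rows; each row shifts and turns the commanded pose from where the row before left it, along the tool's axes as they then stand; what a row does not reach is not made up. The controller multiplies each number of a shift by 0.5 m and each number of a turn by 45 degrees. A row lasts 1/12 s, in which the tool goes at most 41.7 mm and 7.16 degrees, less where a joint would pass 70% of its speed; a pose out of reach is approached as far as the arm can. A call with a number of a shift or a turn outside -1 to 1 is refused whole. A call with a gripper value outside its range is refused whole. "gripper" is the opening, from 0 (shut) to 1 (fully open), set as the call begins (left out, the last holds). The fingers move at their own pace and stop on an object; "newtons" is the grip in N (left out, the last holds). Time passes only in rows, so rows that do not move let the fingers close. It gives the time, the measured TCP pose, the force, the opening and the grip force at its end, in the units of the state.
- arm.get_obs(): the state, without advancing time (a new reading comes with each control period).
- arm.capture(name): name is "side" or "top"; returns (picture, depth): 384x512x3 uint8, red, green, blue; 384x512 float32, mm along the optical axis (not along the pixel's ray), 0 where there is no reading.
- arm.camera_params(name): a dict with "fx", "fy", "cx", "cy" (pixels), "T" (4x4, takes a point from camera to world coordinates). Camera axes: x right, y down, z forward; pixel columns grow to the right and rows downward; lengths in mm; the calibration is good to about 2 mm. A picture is of the moment at which its call begins. camera_params takes no time and is no camera call.
- arm.sign_off(): hands the job in; it is judged then, once.
The state is a dict: "time": time; "joints": joint angles; "joint_velocities": joint speeds; "effort": joint torques, N m; "eef_pos": TCP position; "tool_rot": TCP orientation; "ft_force": force on the tool from outside, world axes, zero at the start; "ft_torque": the same for the moment, N m; "opening": finger opening in mm; "gripper_force": force on a finger pad.
Only numpy, scipy, OpenCV 4.12 (cv2) and the standard library are available. Lean on these libraries where they do the work, as an engineer would, in place of code of your own. Each camera call takes 0.05 s, during which the arm holds its last target. There are 200 camera calls.

TASK

Carry the rack of capped blood tubes by its yellow handle to the blue analyser and set it down gently and level on the open loading track, then push it in under the hood until you feel it come fully home against the hidden stop, without ramming it. When it is home, press the green start key on top of the hood, and leave everything else on the table undisturbed.

Things in the scene. Friction and masses are not known exactly. Their poses are not given: they have to be found in the camera images.
- rack: Loose black tube rack with coloured caps, 150 (x) x 60 (y) mm, 0.35-0.55 kg, starts on the robot's right. Origin: centre of underside, z up. Block 52 mm high, flat upright ends, both ends alike (either way round will do); caps reach 88 mm. Yellow handle over the centre of mass: upright plate 12 mm thick (y), 56 mm long (x), top at 135 mm, free on both sides above the caps.
- dock: Fixed blue analyser. x: loading direction (within 0.2 rad of world +y), z up; origin on the table under the hood's open front edge. Floor plate 10 mm thick, 120 mm wide, x -200 to 220 mm. Two white guide rails on it, x -170 to 210 mm, inner faces at y = +-35 mm, tops at 22 mm. The hood covers x 0 to 220 mm; opening 90 mm wide.
- track (a point): Point on the open track's floor (10 mm above the table), 110 mm in front of the hood: a good place for the rack's underside centre when it is set down clear of the hood, its length along the track.
- mouth (a point): Middle of the upper edge of the hood's opening, 155 mm above the table; the hood's top is at 175 mm. Rack and handle slide under it with 10 mm to spare, but not a hand on the handle: let go and push the rack's rear end, low down (30 to 50 mm above the table).
- stop (a joint): Travel (m) of the unseen rubber stop: 0 untouched, 0.008 its rubber-buffered end (home beyond 0.005). Its pad, 50 mm wide, 13 to 57 mm above the table, waits anywhere from x = 45 to 95 mm in the dock's frame. It yields with 4 N of friction, stays where pushed, then stands firm. The rack alone slides with 1 to 5 N. A slow push that meets 10 to 15 N is home; over 50 N on the stop is ramming.
- start_top (a point): Centre of the top face of the round green start key, 32 mm across, on top of the hood, about 75 mm behind its front edge; it is pressed straight down.
- start (a joint): Travel (m) of the start key: 0 released, 0.006 fully down, which takes 5 N; it springs back. Counts as pressed beyond 0.004.
- tape: Bystander: black tape dispenser with a tan roll, 150 x 60 mm, 85 mm high; origin at the centre of its underside. Leave alone.
- gel: Bystander: clear bottle with a white cap, 60 mm across, 150 mm high; origin at the centre of its underside. Leave alone.
- swabs: Bystander: white jar with a steel lid, 68 mm across, 90 mm high; origin at the centre of its underside. Leave alone.
- gridrack: Bystander: empty white grid rack, 170 x 130 mm, 54 mm high; origin at the centre of its underside. Leave alone.
- cup: Bystander: clear cup, 72 mm across, 80 mm high; origin at the centre of its underside. Leave alone.
- thermometer: Bystander: white digital thermometer with a blue tip, lying flat, 130 mm long, 22 mm wide, 14 mm high. Leave alone.
- tray: Bystander: open grey tray, 200 x 140 mm, 35 mm high; origin at the centre of its underside. Leave alone.
Mind the look-alikes: they are no part of the job. What is shaped like the rack but purple is not meant.

How it is judged:
By the outcome, as a careful person would: the job done as asked, in the order asked, and still so for the second after the job is handed in, with the robot touching nothing.
It also fails if it takes over 69 s, if anything falls off the work surface, if the arm or the gripper's body presses on something with over 40 N, if the wrist force passes 120 N, or if a joint passes its speed limit or range.

## Working session

There is one attempt and no reset: what is moved stays moved. The work goes in short steps, Python scripts to look and compute and a tool call to move; the robot and the scene stay as the last step left them, time stands still between calls to the robot, and variables do not carry over. Pictures are saved under pics/ and viewed, at most 10 in all, crops included, and the job is handed in when it is done.

Besides the shell and the picture viewer there is one more tool, called after "Request:" in YAML: its name, and indented under it one key for each argument. play_rows: Moves the arm, as the interface text tells. Shifts and turns lie within -1 to 1; 1 stands for 0.5 m of shift or 45 degrees of turn. Its arguments: {"type":"object","properties":{"offset":{"type":"array"},"turn":{"type":"array"},"gripper":{"type":"number"},"newtons":{"type":"number"}},"required":["offset","turn"]}

```bash
mkdir -p pics; cat > h.py <<'E'
import numpy as np, cv2
from bench import arm
from scipy.spatial.transform import Rotation as R
def snap(name,fn):
    p,d=arm.capture(name); np.savez('pics/'+fn+'.npz',p=p,d=d); cv2.imwrite('pics/'+fn+'.png',p[:,:,::-1]); return p,d
def world(name,d):
    c=arm.camera_params(name); v,u=np.mgrid[:d.shape[0],:d.shape[1]]
    P=np.stack([(u-c['cx'])/c['fx']*d,(v-c['cy'])/c['fy']*d,d,np.ones_like(d)],-1)
    return (P@np.array(c['T']).T)[...,:3]
E
python3 - <<'E'
from h import *
a,_=snap('top','t0'); b,_=snap('side','s0')
print(arm.get_obs(), arm.pinch_z)
for n in('top','side'): print(arm.camera_params(n))
E
```

```text
{'time': 0.1, 'joints': array([-1.19235901e+00,  1.31066065e-01,  1.48912366e+00,  2.38280551e-05,
        1.52298355e+00, -8.54097539e-02]), 'joint_velocities': array([-0.00045722, -0.00061425, -0.00189957, -0.00102857,  0.00017192,
       -0.00033038]), 'effort': array([ 4.94559190e-04, -5.70951784e+01, -5.01941478e+01, -2.38111206e-04,
        8.15254374e-03, -1.27335906e-05]), 'eef_pos': array([ 268.28572126, -536.15887931,  230.38666657]), 'tool_rot': array([-3.05595508e+00, -7.21733029e-01,  3.25322605e-04]), 'ft_force': array([-0.07896801, -0.84400901,  0.0330542 ]), 'ft_torque': array([-0.0218596 ,  0.02846779, -0.01764813]), 'gripper_force': 0.0, 'opening': 85.73493212257334} 18.700000000000003
{'fx': 468.17785190502997, 'fy': 468.17785190502997, 'cx': 241.803439213429, 'cy': 187.19751908488215, 'T': array([[-2.80614911e-02, -9.96343598e-01,  8.06968856e-02,
         4.09493225e+02],
       [-9.99593758e-01,  2.83723141e-02,  2.70744255e-03,
         4.85737309e+01],
       [-4.98710044e-03, -8.05881283e-02, -9.96735011e-01,
         1.46382013e+03],
       [ 0.00000000e+00,  0.00000000e+00,  0.00000000e+00,
         1.00000000e+00]])}
{'fx': 371.78805898826033, 'fy': 371.78805898826033, 'cx': 245.9495619705442, 'cy': 197.4861730820679, 'T': array([[-8.74969408e-01, -3.75846355e-01,  3.05234422e-01,
         1.01378373e+02],
       [-4.83869465e-01,  6.56257724e-01, -5.78961260e-01,
         8.53382031e+02],
       [ 1.72880327e-02, -6.54267008e-01, -7.56066007e-01,
         1.19132355e+03],
       [ 0.00000000e+00,  0.00000000e+00,  0.00000000e+00,
         1.00000000e+00]])}
```

View pics/t0.png

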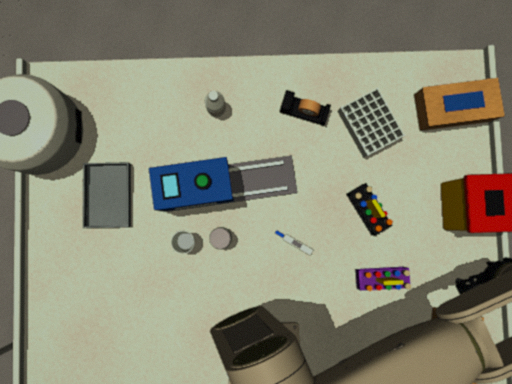

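View pics/s0.png

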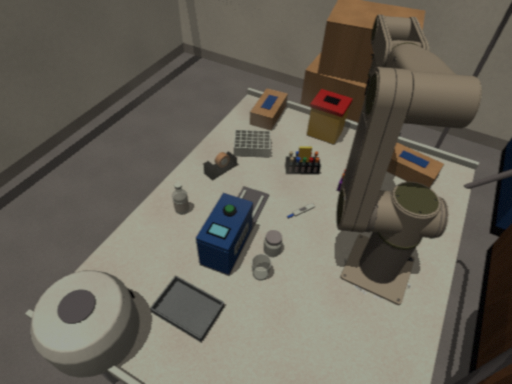

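The top view shows the black rack at about (370,209) with its handle near (376,208), the purple decoy at (383,279), the hood at (150–232,158–210), the track running to (296,175), and the green key at (203,181). The side view agrees with this.

```bash
cat > m.py <<'E'
from h import *
z=np.load('pics/t0.npz'); p,d=z['p'],z['d']; W=world('top',d); X,Y,Z=W[...,0],W[...,1],W[...,2]
hsv=cv2.cvtColor(p,cv2.COLOR_RGB2HSV); H,S,V=[hsv[...,i].astype(int) for i in range(3)]
def rect(m,n):
    q=W[m][:,:2].astype(np.float32); r=cv2.minAreaRect(q); print(n,m.sum(),'ctr',np.round(r[0],1),'size',np.round(r[1],1),'ang',r[2],'box',np.round(cv2.boxPoints(r)).tolist(),'z',np.percentile(W[m][:,2],[5,50,95]).round(1))
def box(u0,u1,v0,v1):
    m=np.zeros(d.shape,bool); m[v0:v1,u0:u1]=1; return m
R_=box(340,400,178,240)
rect(R_&(Z>25),'rack'); rect(R_&(Z>110),'handle')
rect(R_&(H>22)&(H<33)&(S>150)&(V>120),'yellow')
D=box(140,300,148,216)
rect(D&(Z>165)&(Z<200),'hood'); rect(D&(H>40)&(H<75)&(S>120)&(Z>150),'key')
T=box(236,300,148,204)
rect(T&(S<30)&(V>150)&(Z>12)&(Z<40),'rails?'); rect(T&(Z>6)&(Z<30)&(V<140),'floor')
print(Z[180:190,320:330].mean(), Z[100,100:150].mean())
for n,b in dict(tape=(278,332,88,128),grid=(336,406,88,160),thermo=(272,316,228,256),purple=(352,414,262,294),boxR=(440,512,170,236),boxT=(410,506,76,132),swab=(208,236,226,252)).items():
    rect(box(*b)&(Z>7),n)
c=cv2.resize(p[140:300,225:425],(800,640),interpolation=cv2.INTER_CUBIC)[:600]; cv2.imwrite('pics/c1.png',c[:,:,::-1])
E
python3 m.py
```

```text
rack 1092 ctr [ 397.2 -174.5] size [157.7 418.1] ang 17.51698112487793 box [[259.0, 1.0], [385.0, -398.0], [535.0, -350.0], [409.0, 49.0]] z [ 48.4  58.6 135.2]
handle 139 ctr [ 441.8 -149.4] size [ 52.7 397.7] ang 1.723360538482666 box [[409.0, 49.0], [421.0, -349.0], [474.0, -347.0], [462.0, 50.0]] z [ 114.2  134.1 1463.8]
yellow 82 ctr [ 452.2 -341.9] size [56.1 33.7] ang 29.399555206298828 box [[419.0, -341.0], [436.0, -370.0], [485.0, -343.0], [468.0, -313.0]] z [ 93.7 135.  139.3]
hood 3401 ctr [528.9 196.1] size [120.3 220.1] ang 6.404261112213135 box [[457.0, 299.0], [481.0, 80.0], [601.0, 93.0], [576.0, 312.0]] z [171.9 176.7 187. ]
key 131 ctr [479.2 109.2] size [184.6  32.8] ang 42.896644592285156 box [[400.0, 58.0], [423.0, 34.0], [558.0, 160.0], [536.0, 184.0]] z [187.1 196.7 202.2]
rails? 246 ctr [553.6 -12.2] size [ 89.9 135.4] ang 6.275940418243408 box [[502.0, 50.0], [516.0, -84.0], [606.0, -75.0], [591.0, 60.0]] z [17.3 22.7 27.5]
floor 1867 ctr [553.4 -16.4] size [120.6 191.6] ang 6.937587261199951 box [[482.0, 71.0], [505.0, -119.0], [625.0, -104.0], [602.0, 86.0]
[... 479 characters left out ...]
 -172.0], [409.0, 49.0], [322.0, 55.0]] z [ 7.6 13.7 20. ]
purple 1193 ctr [ 286.9 -197.2] size [538.5 108. ] ang 74.83232879638672 box [[164.0, -443.0], [269.0, -471.0], [409.0, 49.0], [305.0, 77.0]] z [ 12.9  56.3 134.3]
boxR 4030 ctr [ 476.7 -355.5] size [800.3 200.9] ang 87.08938598632812 box [[356.0, -750.0], [557.0, -760.0], [597.0, 39.0], [397.0, 49.0]] z [ 32.3 191.  197.8]
boxT 3829 ctr [ 674.9 -334.7] size [258.8 895.8] ang 18.584836959838867 box [[409.0, 49.0], [695.0, -801.0], [940.0, -718.0], [655.0, 131.0]] z [22.1 80.3 86.4]
swab 421 ctr [376.8 101.9] size [ 69.2 116.4] ang 10.065374374389648 box [[333.0, 153.0], [353.0, 39.0], [421.0, 51.0], [401.0, 165.0]] z [56.6 90.  95.3]
```

View pics/c1.png

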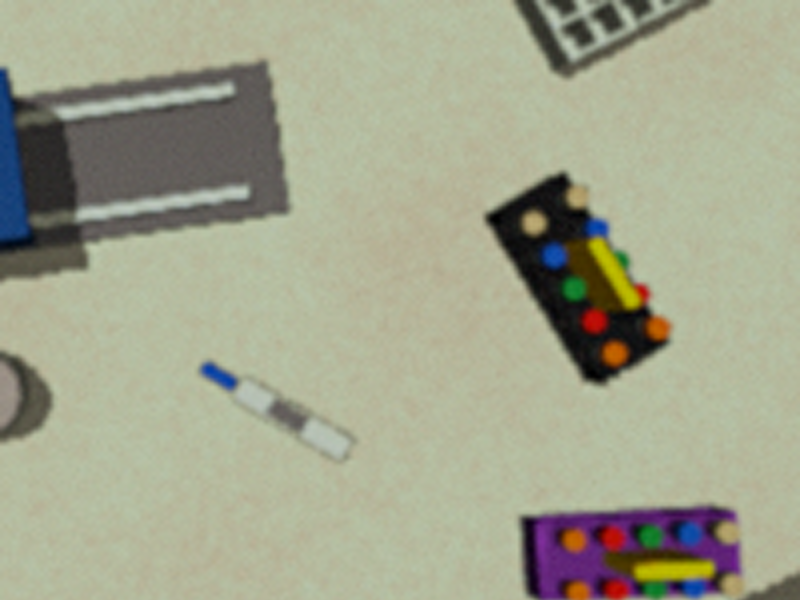

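The crop shows the black rack tilted, with the yellow handle top running from about (597,240) to (632,307), the track axis tilted slightly, and the thermometer between the rack and the jar. I'll redo the fits without the zero-depth pixels.

```bash
cat > m2.py <<'E'
exec(open('m.py').read().split("R_=box")[0].replace("def rect(m,n):","def rect(m,n):\n    m=m&(d>0);k,l=cv2.connectedComponents(m.astype(np.uint8),connectivity=4);m=(l==1+np.argmax([(l==i).sum() for i in range(1,k)])) if n[0]!='*' else m"))
R_=box(340,400,178,240)
rect(R_&(Z>46)&(Z<60),'*racktop52'); rect(R_&(Z>40),'rack'); rect(R_&(Z>128)&(Z<142),'handle')
D=box(140,300,148,216)
rect(D&(Z>170)&(Z<182),'hood'); rect(box(190,216,168,196)&(H>40)&(H<85)&(S>120),'key')
T=box(236,300,148,204)
rect(T&(S<40)&(V>140)&(Z>15)&(Z<30),'*rails'); rect(T&(Z>6)&(Z<30),'floor')
for n,b in dict(tape=(278,332,88,128),grid=(336,406,88,160),thermo=(272,316,228,256),purple=(352,414,262,294),boxR=(440,512,170,236),boxT=(410,506,76,132),swab=(208,236,226,252),cup=(168,202,228,256)).items():
    rect(box(*b)&(Z>7),n)
E
python3 m2.py
```

```text
*racktop52 533 ctr [ 446.7 -331.3] size [150.1  61. ] ang 29.64830780029297 box [[366.0, -342.0], [397.0, -395.0], [527.0, -321.0], [497.0, -268.0]] z [48.3 52.5 57.8]
rack 1069 ctr [ 446.8 -331.2] size [150.3  61. ] ang 29.64830780029297 box [[366.0, -342.0], [397.0, -395.0], [527.0, -321.0], [497.0, -268.0]] z [ 48.6  58.6 134.3]
handle 95 ctr [ 446.5 -331.8] size [56. 13.] ang 28.684253692626953 box [[419.0, -339.0], [425.0, -351.0], [474.0, -324.0], [468.0, -313.0]] z [129.8 135.  139.3]
hood 3035 ctr [529.1 196.2] size [120.3 220. ] ang 6.52668571472168 box [[457.0, 299.0], [482.0, 80.0], [601.0, 94.0], [576.0, 312.0]] z [172.1 176.4 180.7]
key 130 ctr [534.5 160.6] size [33.7 32.8] ang 42.896644592285156 box [[511.0, 161.0], [533.0, 137.0], [558.0, 160.0], [536.0, 184.0]] z [187.1 196.7 201.9]
*rails 261 ctr [554.3 -12.6] size [ 91.5 135.5] ang 6.86924409866333 box [[501.0, 49.0], [517.0, -85.0], [608.0, -74.0], [592.0, 60.0]] z [17.4 22.6 27.1]
floor 2163 ctr [553.1 -17.7] size [124.2 190.7] ang 5.265964031219482 box [[483.0, 72.0], [500.0, -118.0], [624.0, -107.0], [606.0, 83
[... 610 characters left out ...]
 -440.0], [272.0, -437.0], [266.0, -285.0]] z [ 17.6  56.4 133.9]
boxR 4010 ctr [ 456.2 -651.3] size [201.8 194.2] ang 0.9349080920219421 box [[354.0, -556.0], [357.0, -750.0], [559.0, -747.0], [556.0, -553.0]] z [ 32.9 191.  197.7]
boxT 3784 ctr [ 767.9 -621.9] size [252.7 183.5] ang 89.5859603881836 box [[675.0, -748.0], [859.0, -749.0], [861.0, -496.0], [677.0, -495.0]] z [25.3 80.4 86.2]
swab 416 ctr [373.7 122.6] size [65.5 66.7] ang 43.03876495361328 box [[327.0, 125.0], [373.0, 76.0], [420.0, 121.0], [375.0, 169.0]] z [57.2 90.  95.2]
cup 296 ctr [365.6 233.5] size [69.  70.1] ang 43.59440612792969 box [[316.0, 235.0], [365.0, 184.0], [415.0, 232.0], [366.0, 283.0]] z [ 8.3 61.  83.9]
```

```bash
cat > go.py <<'E'
import sys; from h import *
# usage: go.py x y z yaw_deg [rows] : translate while turning, tool-down; prints uniform rows
o=arm.get_obs(); M=R.from_rotvec(o['tool_rot']); p=np.array(o['eef_pos'])
x,y,z,w=map(float,sys.argv[1:5]); T=R.from_matrix(np.array([[np.cos(np.radians(w)),np.sin(np.radians(w)),0],[np.sin(np.radians(w)),-np.cos(np.radians(w)),0],[0,0,-1.]]))
D=np.array([x,y,z])-p; rv=(M.inv()*T).as_rotvec()
n=int(sys.argv[5]) if len(sys.argv)>5 else max(1,int(np.ceil(max(np.linalg.norm(D)/38,np.degrees(np.linalg.norm(rv))/6.5))))
xa=M.as_matrix()[:,0]
print('t',round(o['time'],2),'p',p.round(1),'yaw',np.degrees(np.arctan2(xa[1],xa[0])).round(2),'F',o['ft_force'].round(1),'open',round(o['opening'],1),'gf',round(o['gripper_force'],1),'n',n)
print('turn/row',(rv/n/np.radians(45)).round(4).tolist())
for i in range(n):
    Mi=M*R.from_rotvec(rv*i/n); print((Mi.inv().apply(D/n)/500).round(4).tolist())
E
python3 go.py 446.6 -331.5 225 29.3 7
```

```text
t 0.1 p [ 268.3 -536.2  230.4] yaw 26.58 F [-0.1 -0.8  0. ] open 85.7 gf 0.0 n 7
turn/row [-0.0003, -0.0, -0.0086]
[0.0717, -0.0295, 0.0016]
[0.0719, -0.029, 0.0016]
[0.0721, -0.0285, 0.0016]
[0.0723, -0.028, 0.0016]
[0.0725, -0.0275, 0.0016]
[0.0727, -0.027, 0.0016]
[0.0729, -0.0266, 0.0015]
```

Request:
play_rows:
  offset:
    - [0.072,-0.0295,0.0016]
    - [0.072,-0.029,0.0016]
    - [0.072,-0.0285,0.0016]
    - [0.072,-0.028,0.0016]
    - [0.0725,-0.0275,0.0016]
  turn:
    - [0,0,-0.0086]
    - [0,0,-0.0086]
    - [0,0,-0.0086]
    - [0,0,-0.0086]
    - [0,0,-0.0086]
  gripper: 1

```text
time: 0.52
eef_pos: [396.4, -388.9, 226.8]
tool_rot: [-3.044, -0.773, 0.0]
ft_force: [0.2, -1.0, 0.3]
opening: 85.4
gripper_force: 0.0
```

Request:
play_rows:
  offset:
    - [0.0725,-0.027,0.0016]
    - [0.073,-0.0265,0.0016]
    - [0,0,0]
    - [0,0,0]
  turn:
    - [0,0,-0.0086]
    - [0,0,-0.0086]
    - [0,0,0]
    - [0,0,0]

```text
time: 0.85
eef_pos: [447.8, -330.2, 225.2]
tool_rot: [-3.037, -0.8, 0.001]
ft_force: [0.3, -0.3, -0.5]
opening: 85.4
gripper_force: 0.0
```

```bash
python3 go.py 446.6 -331.5 97 29.3 5
```

```text
t 0.85 p [ 447.8 -330.2  225.2] yaw 29.51 F [ 0.3 -0.3 -0.5] open 85.4 gf 0.0 n 5
turn/row [-0.0002, 0.0001, 0.001]
[-0.0007, 0.0003, 0.0513]
[-0.0007, 0.0003, 0.0513]
[-0.0007, 0.0003, 0.0513]
[-0.0007, 0.0002, 0.0513]
[-0.0007, 0.0002, 0.0513]
```

Descend with the gripper open, check the pose, then close.

Request:
play_rows:
  offset:
    - [-0.001,0.0,0.07]
    - [-0.001,0.0,0.07]
    - [-0.001,0.001,0.06]
    - [0,0,0.035]
    - [0,0,0.021]
  turn:
    - [0,0,0]
    - [0,0,0]
    - [0,0,0.003]
    - [0,0,0]
    - [0,0,0]

```text
time: 1.27
eef_pos: [443.0, -332.9, 94.0]
tool_rot: [-3.037, -0.787, 0.005]
ft_force: [-0.8, 0.3, -1.0]
opening: 85.7
gripper_force: 0.0
```

Request:
play_rows:
  offset:
    - [0,0,0]
    - [0,0,0]
  turn:
    - [0,0,0]
    - [0,0,0]

```text
time: 1.43
eef_pos: [445.2, -334.0, 98.0]
tool_rot: [-3.041, -0.789, 0.001]
ft_force: [-0.1, -0.1, 0.7]
opening: 85.5
gripper_force: 0.0
```

```bash
python3 go.py 446.6 -331.5 97 29.3 1; python3 -c "
from h import *
p,d=snap('top','t1');s,e=snap('side','s1')
a=cv2.resize(p[170:250,330:410],(400,400));b=cv2.resize(s[120:200,260:340],(400,400));cv2.imwrite('pics/g1.png',np.hstack([a,b])[:,:,::-1])"
```

```text
t 1.43 p [ 445.2 -334.    98. ] yaw 29.09 F [-0.1 -0.1  0.7] open 85.5 gf 0.0 n 1
turn/row [-0.0004, 0.0004, -0.0047]
[0.0048, -0.003, 0.0019]
```

View pics/g1.png

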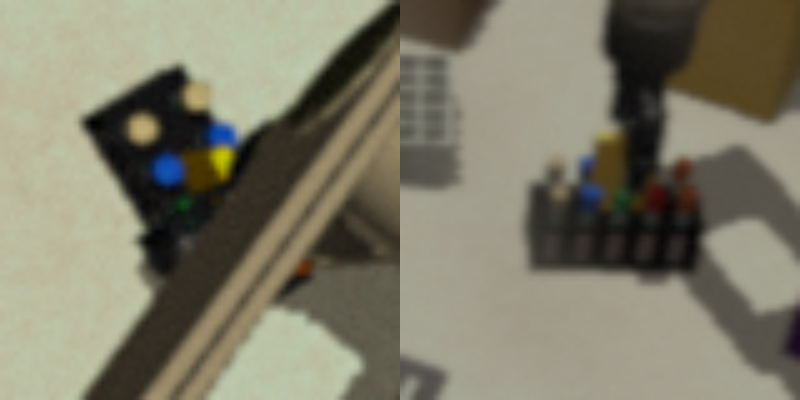

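The top crop shows a finger beside the rack at (155,255), with the arm covering the rest. In the side crop the fingers at (640,150) appear right of the handle at (608,165), so I'll check by projection.

```bash
python3 - <<'E'
from h import *
def pr(n,P):
    c=arm.camera_params(n); q=np.linalg.inv(c['T'])@np.r_[P,1]; return c['fx']*q[0]/q[2]+c['cx'],c['fy']*q[1]/q[2]+c['cy']
o=arm.get_obs(); M=R.from_rotvec(o['tool_rot']); p=o['eef_pos']; print(p)
for n,(u0,v0,k,x0) in dict(side=(260,120,5,400),top=(330,170,5,0)).items():
    for nm,P in dict(hand_top=[446.6,-331.5,135],tcp=p,f_plus=p+M.apply([0,48,-13]),f_minus=p+M.apply([0,-48,-13]),body=p+M.apply([0,0,-73]),rackctr=[446.6,-331.5,0]).items():
        u,v=pr(n,np.array(P)); print(n,nm,np.round([(u-u0)*k+x0,(v-v0)*k]))
W=world('side',np.load('pics/s1.npz')['d']); 
q=np.load('pics/s1.npz')['p']; h=cv2.cvtColor(q,cv2.COLOR_RGB2HSV)
m=(h[...,0]>18)&(h[...,0]<34)&(h[...,1]>120)&(h[...,2]>60); m[:140]=0;m[165:]=0;m[:,:294]=0;m[:,312:]=0
print(m.sum(),np.median(W[m],0),W[m].max(0),W[m].min(0))
E
```

```text
[ 446.49950348 -334.58999965   99.72148259]
side hand_top [626. 135.]
side tcp [621. 163.]
side f_plus [618. 115.]
side f_minus [630. 190.]
side body [633.  99.]
side rackctr [605. 247.]
top hand_top [239. 191.]
top tcp [227. 193.]
top f_plus [304. 150.]
top f_minus [163. 235.]
top body [264. 189.]
top rackctr [178. 198.]
55 [ 454.29744494 -320.99658348  108.73947052] [ 464.2637594  -281.17316296  147.74132605] [ 431.96145311 -330.80718453   54.92945878]
```

Request:
play_rows:
  offset:
    - [0.002,-0.005,0.005]
    - [0,0,0]
    - [0,0,0]
    - [0,0,0]
  turn:
    - [0,0,-0.004]
    - [0,0,0]
    - [0,0,0]
    - [0,0,0]

```text
time: 1.87
eef_pos: [445.7, -330.7, 95.7]
tool_rot: [3.038, 0.795, 0.001]
ft_force: [1.2, 0.3, -0.2]
opening: 85.4
gripper_force: 0.0
```

```bash
python3 go.py 446.6 -331.5 97 29.3 1; python3 -c "
from h import *
s,e=snap('side','s2');cv2.imwrite('pics/g2.png',cv2.resize(s[135:185,275:335],(720,600),interpolation=cv2.INTER_CUBIC)[:,:,::-1])"
```

```text
t 1.87 p [ 445.7 -330.7   95.7] yaw 29.34 F [ 1.2  0.3 -0.2] open 85.4 gf 0.0 n 1
turn/row [0.001, -0.0004, 0.0009]
[0.0009, 0.0023, -0.0025]
```

View pics/g2.png

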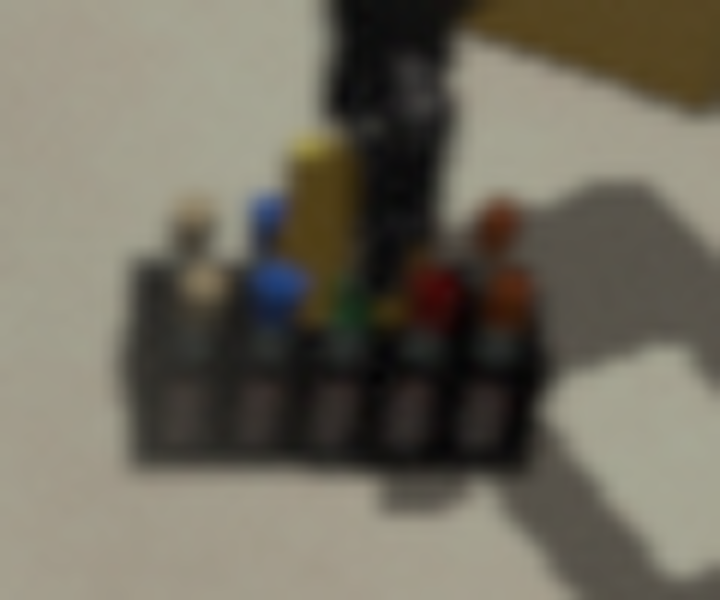

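The fingers straddle the handle: the near finger at (400,200) is in front of it and its tip at (400,285) is above the caps. Closing now.

Request:
play_rows:
  offset:
    - [0.001,0.002,-0.003]
    - [0,0,0]
    - [0,0,0]
    - [0,0,0]
    - [0,0,0]
  turn:
    - [0,0,0]
    - [0,0,0]
    - [0,0,0]
    - [0,0,0]
    - [0,0,0]
  gripper: 0
  newtons: 60

```text
time: 2.33
eef_pos: [446.3, -331.2, 96.6]
tool_rot: [-3.039, -0.795, 0.0]
ft_force: [0.9, 0.2, -0.8]
opening: 25.7
gripper_force: 0.0
```

Request:
play_rows:
  offset:
    - [0,0,0]
    - [0,0,0]
    - [0,0,0]
    - [0,0,0]
    - [0,0,0]
  turn:
    - [0,0,0]
    - [0,0,0]
    - [0,0,0]
    - [0,0,0]
    - [0,0,0]

```text
time: 2.75
eef_pos: [446.2, -331.2, 96.5]
tool_rot: [-3.039, -0.795, 0.0]
ft_force: [-0.2, 0.0, -1.9]
opening: 11.6
gripper_force: 59.4
```

```bash
python3 go.py 446.6 -331.5 97 29.3 1
```

```text
t 2.75 p [ 446.2 -331.2   96.5] yaw 29.33 F [-0.2  0.  -1.9] open 11.6 gf 59.4 n 1
turn/row [-0.0004, 0.0002, 0.0006]
[0.0004, 0.001, -0.0011]
```

Request:
play_rows:
  offset:
    - [0,0,-0.015]
    - [0,0,-0.04]
    - [0,0,-0.05]
    - [0,0,-0.04]
    - [0,0,-0.02]
  turn:
    - [0,0,0]
    - [0,0,0]
    - [0,0,0]
    - [0,0,0]
    - [0,0,0]

```text
time: 3.17
eef_pos: [447.2, -332.0, 182.5]
tool_rot: [3.036, 0.795, 0.003]
ft_force: [-0.1, -0.0, -3.0]
opening: 11.4
gripper_force: 59.2
```

Request:
play_rows:
  offset:
    - [0,0,0]
    - [0,0,0]
  turn:
    - [0,0,0]
    - [0,0,0]

```text
time: 3.33
eef_pos: [446.3, -331.2, 179.1]
tool_rot: [3.039, 0.795, 0.0]
ft_force: [-0.7, -0.7, -4.7]
opening: 11.5
gripper_force: 59.2
```

```bash
python3 go.py 554.7 -22.3 180 96.7 14
```

```text
t 3.33 p [ 446.3 -331.2  179.1] yaw 29.33 F [-0.7 -0.7 -4.7] open 11.5 gf 59.2 n 14
turn/row [0.0, 0.0, -0.1069]
[0.0351, -0.0309, -0.0001]
[0.0376, -0.0278, -0.0001]
[0.0398, -0.0246, -0.0001]
[0.0417, -0.0212, -0.0001]
[0.0433, -0.0176, -0.0001]
[0.0447, -0.0139, -0.0001]
[0.0457, -0.0101, -0.0001]
[0.0464, -0.0062, -0.0001]
[0.0467, -0.0023, -0.0001]
[0.0467, 0.0016, -0.0001]
[0.0464, 0.0055, -0.0001]
[0.0458, 0.0094, -0.0001]
[0.0449, 0.0132, -0.0001]
[0.0436, 0.0169, -0.0001]
```

Request:
play_rows:
  offset:
    - [0.035,-0.031,0]
    - [0.0375,-0.028,0]
    - [0.04,-0.0245,0]
    - [0.0415,-0.021,0]
    - [0.0435,-0.0175,0]
  turn:
    - [0,0,-0.107]
    - [0,0,-0.107]
    - [0,0,-0.107]
    - [0,0,-0.107]
    - [0,0,-0.107]

```text
time: 3.75
eef_pos: [483.9, -219.2, 176.6]
tool_rot: [-2.801, -1.416, 0.003]
ft_force: [1.1, -1.0, -5.1]
opening: 11.2
gripper_force: 59.5
```

Request:
play_rows:
  offset:
    - [0.0445,-0.014,0]
    - [0.0455,-0.01,0]
    - [0.0465,-0.006,0]
    - [0.0465,-0.0025,0]
    - [0.0465,0.0015,0]
  turn:
    - [0,0,-0.107]
    - [0,0,-0.107]
    - [0,0,-0.107]
    - [0,0,-0.107]
    - [0,0,-0.107]

```text
time: 4.17
eef_pos: [522.4, -109.3, 176.6]
tool_rot: [-2.444, -1.969, 0.003]
ft_force: [1.0, 0.3, -3.7]
opening: 11.4
gripper_force: 59.5
```

Request:
play_rows:
  offset:
    - [0.0465,0.0055,0]
    - [0.046,0.0095,0]
    - [0.045,0.013,0]
    - [0.038,0.015,0]
  turn:
    - [0,0,-0.107]
    - [0,0,-0.107]
    - [0,0,-0.107]
    - [0,0,-0.107]

```text
time: 4.5
eef_pos: [552.4, -23.5, 176.6]
tool_rot: [-2.079, -2.35, 0.003]
ft_force: [0.4, -0.4, -4.3]
opening: 11.5
gripper_force: 59.5
```

Request:
play_rows:
  offset:
    - [0,0,0]
    - [0,0,0]
    - [0,0,0]
    - [0,0,0]
  turn:
    - [0,0,0]
    - [0,0,0]
    - [0,0,0]
    - [0,0,0]

```text
time: 4.83
eef_pos: [552.7, -25.9, 178.1]
tool_rot: [-2.088, -2.345, 0.002]
ft_force: [0.1, -0.7, -4.0]
opening: 11.3
gripper_force: 59.5
```

```bash
python3 go.py 554.7 -22.3 125 96.7 1; python3 -c "
from h import *
p,d=snap('top','t3');s,e=snap('side','s3')
a=cv2.resize(p[140:220,220:320],(500,400));b=cv2.resize(s[150:260,190:300],(300,300));c=np.zeros((400,800,3),np.uint8);c[:,:500]=a;c[:300,500:]=b;cv2.imwrite('pics/g3.png',c[:,:,::-1])
W=world('side',e);h=cv2.cvtColor(s,cv2.COLOR_RGB2HSV)
"
```

```text
t 4.83 p [552.7 -25.9 178.1] yaw 96.64 F [ 0.1 -0.7 -4. ] open 11.3 gf 59.5 n 1
turn/row [-0.0025, -0.0002, -0.0013]
[0.0067, 0.005, 0.1061]
```

View pics/g3.png

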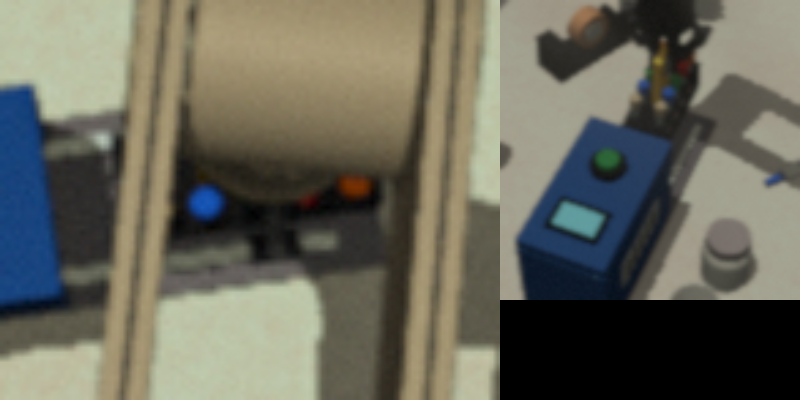

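The rack hangs above the track, aligned with it, its near long side visible from (160,250) to (375,205). Next I correct sideways and lower it to just above the rails.

Request:
play_rows:
  offset:
    - [0.003,0.002,0.04]
    - [0.0035,0.003,0.03]
    - [0,0,0.02]
    - [0,0,0.012]
    - [0,0,0]
  turn:
    - [0,0,0]
    - [0,0,0]
    - [0,0,0]
    - [0,0,0]
    - [0,0,0]

```text
time: 5.35
eef_pos: [554.4, -22.0, 126.5]
tool_rot: [-2.086, -2.346, 0.003]
ft_force: [-0.5, 0.7, -5.3]
opening: 11.3
gripper_force: 59.4
```

Request:
play_rows:
  offset:
    - [0,0,0]
    - [0,0,0]
    - [0,0,0]
    - [0,0,0]
  turn:
    - [0,0,0]
    - [0,0,0]
    - [0,0,0]
    - [0,0,0]

```text
time: 5.68
eef_pos: [556.3, -21.8, 129.2]
tool_rot: [2.086, 2.347, 0.001]
ft_force: [0.2, 0.1, -4.4]
opening: 11.1
gripper_force: 59.4
```

```bash
python3 go.py 554.7 -22.3 109 96.7 1; cat > fit.py <<'E'
from h import *
import sys
# express clouds in the dock frame
a=np.radians(96.7); ex=np.array([np.cos(a),np.sin(a)]); ey=np.array([-ex[1],ex[0]]); O=np.array([541.9,87.])
def dock(W): q=W[...,:2]-O; return np.stack([q@ex,q@ey,W[...,2]],-1)
for n in('top','side'):
    p,d=snap(n,n+sys.argv[1]); Q=dock(world(n,d)); v=(d>0)&(Q[...,0]>-215)&(Q[...,0]<-5)&(abs(Q[...,1])<60)
    dark=p.max(-1)<60
    z0=float(sys.argv[2])
    m=v&(abs(Q[...,2]-z0-52)<4)&dark
    if m.sum()>10: print(n,'racktop',m.sum(),'x',np.percentile(Q[m][:,0],[0,2,98,100]).round(1),'y',np.percentile(Q[m][:,1],[0,2,98,100]).round(1))
    for lo in range(-190,-20,20):
        b=m&(Q[...,0]>=lo)&(Q[...,0]<lo+20)
        if b.sum()>8: print('  ',lo,b.sum(),Q[b][:,1].min().round(1),Q[b][:,1].max().round(1))
E
python3 fit.py A 28.5
```

```text
t 5.68 p [556.3 -21.8 129.2] yaw 96.74 F [ 0.2  0.1 -4.4] open 11.1 gf 59.4 n 1
turn/row [0.0021, 0.0005, 0.0008]
[-0.0006, -0.0033, 0.0405]
top racktop 53 x [-183.  -182.   -39.2  -34.9] y [-29.3 -25.7  26.6  26.8]
   -170 9 15.2 26.6
   -90 18 -9.7 26.0
   -70 9 -1.0 25.4
side racktop 37 x [-180.3 -179.8  -76.3  -75. ] y [-19.6 -19.2  26.9  27.9]
   -90 10 -19.6 27.9
```

Request:
play_rows:
  offset:
    - [0,-0.003,0.012]
    - [0,0,0.012]
    - [0,0,0.008]
    - [0,0,0.004]
    - [0,0,0]
  turn:
    - [0.002,0,0]
    - [0,0,0]
    - [0,0,0]
    - [0,0,0]
    - [0,0,0]

```text
time: 6.2
eef_pos: [553.3, -21.7, 108.9]
tool_rot: [-2.085, -2.346, 0.004]
ft_force: [-0.3, -0.4, -4.8]
opening: 10.9
gripper_force: 59.5
```

Request:
play_rows:
  offset:
    - [0,0,0]
    - [0,0,0]
    - [0,0,0]
  turn:
    - [0,0,0]
    - [0,0,0]
    - [0,0,0]

```text
time: 6.45
eef_pos: [554.4, -21.9, 110.5]
tool_rot: [-2.087, -2.348, 0.001]
ft_force: [-1.0, -0.9, -3.6]
opening: 11.0
gripper_force: 59.5
```

```bash
python3 go.py 554.7 -22.3 106.5 96.7 1; python3 fit.py B 12
```

```text
t 6.45 p [554.4 -21.9 110.5] yaw 96.74 F [-1.  -0.9 -3.6] open 11.0 gf 59.5 n 1
turn/row [-0.0012, 0.0002, 0.0008]
[-0.0009, 0.0005, 0.0081]
top racktop 93 x [-184.1 -182.4  -36.2  -34.6] y [-28.6 -23.2  28.6  28.8]
   -190 13 19.8 28.6
   -170 16 13.2 28.4
   -110 12 13.6 28.8
   -90 22 -7.7 28.6
   -70 17 -2.9 27.9
side racktop 35 x [-177.1 -176.5  -90.   -89.4] y [-18.2 -16.7  29.2  29.3]
   -110 10 -18.2 29.3
```

Well centred. Now the last few millimetres.

Request:
play_rows:
  offset:
    - [0,0,0.003]
    - [0,0,0.002]
    - [0,0,0.001]
    - [0,0,0]
    - [0,0,0]
  turn:
    - [0,0,0]
    - [0,0,0]
    - [0,0,0]
    - [0,0,0]
    - [0,0,0]

```text
time: 6.97
eef_pos: [554.0, -21.9, 107.1]
tool_rot: [-2.086, -2.347, 0.002]
ft_force: [-0.4, -0.9, -4.7]
opening: 11.4
gripper_force: 59.5
```

Request:
play_rows:
  offset:
    - [0,0,0.001]
    - [0,0,0]
    - [0,0,0]
  turn:
    - [0,0,0]
    - [0,0,0]
    - [0,0,0]

```text
time: 7.22
eef_pos: [554.1, -21.8, 106.7]
tool_rot: [-2.086, -2.347, 0.002]
ft_force: [-0.6, 0.2, -4.1]
opening: 11.2
gripper_force: 59.5
```

Request:
play_rows:
  offset:
    - [0,0,0.001]
    - [0,0,0]
    - [0,0,0]
  turn:
    - [0,0,0]
    - [0,0,0]
    - [0,0,0]

```text
time: 7.47
eef_pos: [554.3, -21.8, 106.5]
tool_rot: [-2.086, -2.348, 0.001]
ft_force: [-1.5, 1.4, -1.2]
opening: 11.3
gripper_force: 59.9
```

Request:
play_rows:
  offset:
    - [0,0,0.001]
    - [0,0,0]
    - [0,0,0]
    - [0,0,0]
  turn:
    - [0,0,0]
    - [0,0,0]
    - [0,0,0]
    - [0,0,0]

```text
time: 7.8
eef_pos: [554.4, -21.6, 106.4]
tool_rot: [-2.086, -2.348, 0.001]
ft_force: [-3.0, 4.2, 6.6]
opening: 11.3
gripper_force: 60.9
```

Request:
play_rows:
  offset:
    - [0,0,0]
    - [0,0,0]
    - [0,0,0]
    - [0,0,0]
    - [0,0,0]
  turn:
    - [0,0,0]
    - [0,0,0]
    - [0,0,0]
    - [0,0,0]
    - [0,0,0]
  gripper: 1

```text
time: 8.22
eef_pos: [554.1, -22.0, 105.6]
tool_rot: [-2.087, -2.347, 0.002]
ft_force: [-0.3, -0.4, -0.0]
opening: 71.4
gripper_force: 0.0
```

Request:
play_rows:
  offset:
    - [0,0,-0.02]
    - [0,0,-0.06]
    - [0,0,-0.07]
    - [0,0,-0.05]
    - [0,0,0]
  turn:
    - [0,0,0]
    - [0,0,0]
    - [0,0,0]
    - [0,0,0]
    - [0,0,0]

```text
time: 8.63
eef_pos: [557.8, -22.3, 213.8]
tool_rot: [2.082, 2.342, 0.008]
ft_force: [-0.7, -0.9, 1.6]
opening: 85.4
gripper_force: 0.0
```

```bash
python3 fit.py C 10; python3 go.py 571.8 -168 205 96.7
```

```text
top racktop 155 x [-184.1 -182.6  -62.7  -36. ] y [-28.9 -20.   28.9  29.2]
   -190 27 0.4 29.0
   -170 29 -0.2 28.9
   -110 32 7.0 29.2
   -90 41 -20.4 29.0
   -70 16 -2.5 27.6
side racktop 42 x [-179.  -177.9  -93.9  -92.3] y [-17.7 -15.9  28.9  29.8]
   -170 13 -5.5 28.6
   -110 11 -17.7 29.8
t 8.73 p [555.4 -22.  208.1] yaw 96.74 F [ 0.5 -0.1 -0.2] open 85.4 gf 0.0 n 4
turn/row [0.0007, 0.0003, 0.0002]
[-0.0734, -0.0004, 0.0016]
[-0.0734, -0.0004, 0.0016]
[-0.0734, -0.0004, 0.0016]
[-0.0734, -0.0004, 0.0015]
```

Request:
play_rows:
  offset:
    - [-0.065,0,0]
    - [-0.065,0,0]
    - [-0.07,0,0]
    - [-0.06,-0.001,0]
    - [0,0,0.02]
  turn:
    - [0,0,0]
    - [0,0,0]
    - [0,0,0]
    - [0,0,0]
    - [0,0,0]
  gripper: 0

```text
time: 9.15
eef_pos: [569.2, -156.3, 196.0]
tool_rot: [2.091, 2.343, -0.004]
ft_force: [1.1, 0.2, 0.9]
opening: 25.7
gripper_force: 0.0
```

Request:
play_rows:
  offset:
    - [0,0,0.06]
    - [0,0,0.07]
    - [0,0,0.07]
    - [0,0,0.06]
    - [0,0,0.035]
  turn:
    - [0,0,0]
    - [0,0,0]
    - [0,0,0]
    - [0,0,0]
    - [0,0,0]

```text
time: 9.57
eef_pos: [564.8, -149.3, 42.1]
tool_rot: [-2.081, -2.342, 0.006]
ft_force: [-0.2, 0.0, -0.0]
opening: 0.1
gripper_force: 0.0
```

Request:
play_rows:
  offset:
    - [0,0,0.01]
    - [0,0,0]
    - [0,0,0]
    - [0,0,0]
  turn:
    - [0,0,0]
    - [0,0,0]
    - [0,0,0]
    - [0,0,0]

```text
time: 9.9
eef_pos: [570.0, -151.4, 45.0]
tool_rot: [2.086, 2.347, -0.0]
ft_force: [0.2, -0.1, 0.0]
opening: 0.1
gripper_force: 0.0
```

```bash
python3 go.py 566.4 -122 36 96.7 1
```

```text
t 9.9 p [ 570.  -151.4   45. ] yaw 96.74 F [ 0.2 -0.1  0. ] open 0.1 gf 0.0 n 1
turn/row [0.0011, 0.0015, 0.0009]
[0.0592, -0.0003, 0.0179]
```

Request:
play_rows:
  offset:
    - [0,0,0.01]
    - [0.02,0,0.008]
    - [0.025,0,0]
    - [0.018,0,0]
    - [0.01,0,0]
  turn:
    - [0,0,0]
    - [0,0,0]
    - [0,0,0]
    - [0,0,0]
    - [0,0,0]

```text
time: 10.32
eef_pos: [564.1, -112.8, 34.1]
tool_rot: [-2.085, -2.348, 0.002]
ft_force: [0.5, -0.3, -0.1]
opening: 0.1
gripper_force: 0.0
```

Request:
play_rows:
  offset:
    - [0.004,0,0]
    - [0.004,0,0]
    - [0.004,0,0]
    - [0.004,0,0]
    - [0,0,0]
  turn:
    - [0,0,0]
    - [0,0,0]
    - [0,0,0]
    - [0,0,0]
    - [0,0,0]

```text
time: 10.73
eef_pos: [563.7, -106.9, 34.4]
tool_rot: [-2.087, -2.348, 0.002]
ft_force: [0.2, -0.2, -0.5]
opening: 0.2
gripper_force: 0.0
```

```bash
python3 go.py 562.9 -92 36 96.7 1
```

```text
t 10.73 p [ 563.7 -106.9   34.4] yaw 96.73 F [ 0.2 -0.2 -0.5] open 0.2 gf 0.0 n 1
turn/row [-0.0015, 0.0004, 0.0007]
[0.0299, 0.0019, -0.0032]
```

Request:
play_rows:
  offset:
    - [0.004,0.0005,0]
    - [0.004,0.0005,0]
    - [0.004,0,0]
    - [0.004,0,0]
    - [0.004,0,0]
  turn:
    - [0,0,0]
    - [0,0,0]
    - [0,0,0]
    - [0,0,0]
    - [0,0,0]

```text
time: 11.15
eef_pos: [563.0, -96.9, 34.4]
tool_rot: [-2.087, -2.348, 0.002]
ft_force: [0.9, -3.1, 0.6]
opening: -0.0
gripper_force: 1.7
```

Request:
play_rows:
  offset:
    - [0.004,0,0]
    - [0.004,0,0]
    - [0.004,0,0]
    - [0.004,0,0]
    - [0.004,0,0]
  turn:
    - [0,0,0]
    - [0,0,0]
    - [0,0,0]
    - [0,0,0]
    - [0,0,0]

```text
time: 11.57
eef_pos: [561.8, -86.8, 34.4]
tool_rot: [-2.087, -2.348, 0.002]
ft_force: [0.2, -4.3, 1.5]
opening: -0.2
gripper_force: 2.0
```

Request:
play_rows:
  offset:
    - [0.004,0,0]
    - [0.004,0,0]
    - [0.004,0,0]
    - [0.004,0,0]
    - [0.004,0,0]
  turn:
    - [0,0,0]
    - [0,0,0]
    - [0,0,0]
    - [0,0,0]
    - [0,0,0]

```text
time: 11.98
eef_pos: [560.6, -76.9, 34.3]
tool_rot: [-2.087, -2.348, 0.002]
ft_force: [-0.1, -5.3, 3.1]
opening: 0.1
gripper_force: 2.3
```

```bash
python3 go.py 562.9 -92 36 96.7 1; python3 -c "
from h import *
p,d=snap('top','t5');s,e=snap('side','s5')
a=cv2.resize(p[140:220,190:310],(600,400));b=cv2.resize(s[150:250,215:265],(200,400));cv2.imwrite('pics/g5.png',np.hstack([a,b])[:,:,::-1])"
```

```text
t 11.98 p [560.6 -76.9  34.3] yaw 96.73 F [-0.1 -5.3  3.1] open 0.1 gf 2.3 n 1
turn/row [-0.0016, 0.0002, 0.0007]
[-0.0305, 0.001, -0.0033]
```

View pics/g5.png

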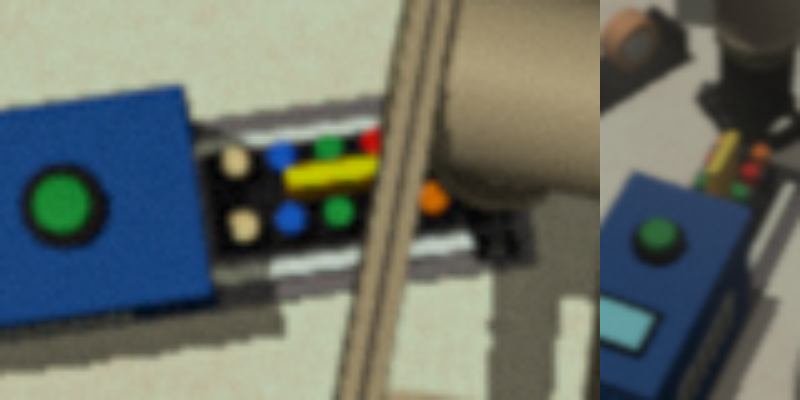

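The rack stands straight between the rails with its front at the hood edge (205,200), and the finger is behind its right end at (500,235). I'll keep pushing, and slow down near the stop zone.

Request:
play_rows:
  offset:
    - [0.005,0,0]
    - [0.005,0,0]
    - [0.005,0,0]
    - [0.005,0,0]
    - [0.005,0,0]
  turn:
    - [0,0,0]
    - [0,0,0]
    - [0,0,0]
    - [0,0,0]
    - [0,0,0]

```text
time: 12.5
eef_pos: [559.0, -64.3, 34.2]
tool_rot: [-2.086, -2.347, 0.002]
ft_force: [0.1, -3.9, 2.3]
opening: 0.1
gripper_force: 2.1
```

Request:
play_rows:
  offset:
    - [0.005,0,0]
    - [0.005,0,0]
    - [0.005,0,0]
    - [0.005,0,0]
    - [0.005,0,0]
  turn:
    - [0,0,0]
    - [0,0,0]
    - [0,0,0]
    - [0,0,0]
    - [0,0,0]

```text
time: 12.92
eef_pos: [557.5, -51.9, 34.2]
tool_rot: [-2.086, -2.347, 0.002]
ft_force: [-0.4, -4.5, 2.6]
opening: -0.2
gripper_force: 2.1
```

Request:
play_rows:
  offset:
    - [0.005,0,0]
    - [0.005,0,0]
    - [0.005,0,0]
    - [0.004,0,0]
    - [0.003,0,0]
  turn:
    - [0,0,0]
    - [0,0,0]
    - [0,0,0]
    - [0,0,0]
    - [0,0,0]

```text
time: 13.33
eef_pos: [556.2, -41.0, 34.2]
tool_rot: [-2.086, -2.347, 0.002]
ft_force: [1.1, -4.9, 2.2]
opening: 0.1
gripper_force: 2.1
```

```bash
python3 go.py 562.9 -92 36 96.7 1
```

```text
t 13.33 p [556.2 -41.   34.2] yaw 96.74 F [ 1.1 -4.9  2.2] open 0.1 gf 2.1 n 1
turn/row [-0.0021, -0.0, 0.001]
[-0.1029, 0.0013, -0.0036]
```

Request:
play_rows:
  offset:
    - [0.003,0,0]
    - [0.003,0,0]
    - [0.003,0,0]
    - [0.002,0,0]
    - [0.002,0,0]
  turn:
    - [0,0,0]
    - [0,0,0]
    - [0,0,0]
    - [0,0,0]
    - [0,0,0]

```text
time: 13.75
eef_pos: [555.5, -34.7, 34.2]
tool_rot: [-2.086, -2.347, 0.002]
ft_force: [0.5, -4.9, 2.7]
opening: 0.1
gripper_force: 2.1
```

Request:
play_rows:
  offset:
    - [0.002,0,0]
    - [0.002,0,0]
    - [0.002,0,0]
    - [0.002,0,0]
    - [0.002,0,0]
  turn:
    - [0,0,0]
    - [0,0,0]
    - [0,0,0]
    - [0,0,0]
    - [0,0,0]

```text
time: 14.17
eef_pos: [554.9, -29.7, 34.2]
tool_rot: [-2.086, -2.347, 0.002]
ft_force: [0.2, -4.4, 2.9]
opening: -0.1
gripper_force: 2.1
```

Request:
play_rows:
  offset:
    - [0.002,0,0]
    - [0.002,0,0]
    - [0.002,0,0]
    - [0.002,0,0]
    - [0.002,0,0]
  turn:
    - [0,0,0]
    - [0,0,0]
    - [0,0,0]
    - [0,0,0]
    - [0,0,0]

```text
time: 14.58
eef_pos: [554.3, -24.7, 34.2]
tool_rot: [-2.086, -2.347, 0.002]
ft_force: [1.8, -4.0, 3.4]
opening: 0.3
gripper_force: 2.1
```

Request:
play_rows:
  offset:
    - [0.002,0,0]
    - [0.002,0,0]
    - [0.002,0,0]
    - [0.002,0,0]
    - [0.002,0,0]
  turn:
    - [0,0,0]
    - [0,0,0]
    - [0,0,0]
    - [0,0,0]
    - [0,0,0]

```text
time: 15.0
eef_pos: [553.7, -19.8, 34.2]
tool_rot: [-2.086, -2.347, 0.002]
ft_force: [0.1, -3.5, 2.7]
opening: 0.1
gripper_force: 2.1
```

Request:
play_rows:
  offset:
    - [0.002,0,0]
    - [0.002,0,0]
    - [0.002,0,0]
    - [0.002,0,0]
    - [0.002,0,0]
  turn:
    - [0,0,0]
    - [0,0,0]
    - [0,0,0]
    - [0,0,0]
    - [0,0,0]

```text
time: 15.42
eef_pos: [553.1, -14.8, 34.2]
tool_rot: [-2.086, -2.347, 0.002]
ft_force: [0.9, -4.6, 1.5]
opening: 0.2
gripper_force: 2.1
```

Request:
play_rows:
  offset:
    - [0.002,0,0]
    - [0.002,0,0]
    - [0.002,0,0]
    - [0.002,0,0]
    - [0.002,0,0]
  turn:
    - [0,0,0]
    - [0,0,0]
    - [0,0,0]
    - [0,0,0]
    - [0,0,0]

```text
time: 15.83
eef_pos: [552.6, -9.8, 34.2]
tool_rot: [-2.086, -2.347, 0.002]
ft_force: [0.8, -3.9, 3.6]
opening: -0.1
gripper_force: 2.1
```

Request:
play_rows:
  offset:
    - [0.002,0,0]
    - [0.002,0,0]
    - [0.002,0,0]
    - [0.002,0,0]
    - [0.002,0,0]
  turn:
    - [0,0,0]
    - [0,0,0]
    - [0,0,0]
    - [0,0,0]
    - [0,0,0]

```text
time: 16.25
eef_pos: [552.0, -4.9, 34.2]
tool_rot: [-2.086, -2.347, 0.002]
ft_force: [-0.0, -3.7, 2.9]
opening: -0.2
gripper_force: 2.0
```

Request:
play_rows:
  offset:
    - [0.002,0,0]
    - [0.002,0,0]
    - [0.002,0,0]
    - [0.002,0,0]
    - [0.002,0,0]
  turn:
    - [0,0,0]
    - [0,0,0]
    - [0,0,0]
    - [0,0,0]
    - [0,0,0]

```text
time: 16.67
eef_pos: [551.4, 0.1, 34.2]
tool_rot: [-2.086, -2.347, 0.002]
ft_force: [0.9, -5.0, 1.7]
opening: -0.2
gripper_force: 2.0
```

Request:
play_rows:
  offset:
    - [0.002,0,0]
    - [0.002,0,0]
    - [0.002,0,0]
    - [0.002,0,0]
    - [0.002,0,0]
  turn:
    - [0,0,0]
    - [0,0,0]
    - [0,0,0]
    - [0,0,0]
    - [0,0,0]

```text
time: 17.08
eef_pos: [550.8, 5.0, 34.2]
tool_rot: [-2.086, -2.347, 0.002]
ft_force: [0.6, -4.4, 1.1]
opening: -0.1
gripper_force: 2.0
```

```bash
python3 - <<'E'
from h import *
a=np.radians(96.7); ex=np.array([np.cos(a),np.sin(a)]); ey=np.array([-ex[1],ex[0]]); O=np.array([541.9,87.])
for n in('side','top'):
    p,d=snap(n,n+'H'); W=world(n,d); q=W[...,:2]-O; x=q@ex; y=q@ey; Z=W[...,2]
    for lo in range(100,420,40):
        m=(d>0)&(Z>=lo)&(Z<lo+40)&(abs(y)<70)&(x<-3)&(x>-200)
        if lo<160: m&=p.max(-1)<110
        if m.sum()>3: print(n,lo,m.sum(),x[m].max().round(1),np.percentile(x[m],95).round(1))
E
```

```text
side 100 176 -58.2 -62.2
side 140 91 -41.5 -43.0
side 180 137 -39.0 -43.4
side 220 179 -35.7 -38.5
side 260 192 -36.3 -39.5
side 300 129 -37.1 -38.8
side 340 115 -4.7 -8.3
side 380 328 -3.2 -4.2
top 100 63 -68.8 -69.4
top 140 19 -71.0 -71.2
top 220 40 -46.7 -51.1
top 260 21 -53.5 -55.8
top 300 7 -59.9 -61.3
top 340 23 -28.3 -36.3
top 380 205 -9.6 -30.4
```

Request:
play_rows:
  offset:
    - [0.002,0,0]
    - [0.002,0,0]
    - [0.002,0,0]
    - [0.002,0,0]
    - [0.002,0,0]
  turn:
    - [0,0,0]
    - [0,0,0]
    - [0,0,0]
    - [0,0,0]
    - [0,0,0]

```text
time: 17.6
eef_pos: [550.2, 9.5, 34.2]
tool_rot: [-2.087, -2.348, 0.003]
ft_force: [0.2, -8.4, 1.6]
opening: -0.2
gripper_force: 3.9
```

The hand clears the hood. Force has stepped from 4.4 to 8.4 N, so the rack has met the stop and its friction. Continuing slowly.

Request:
play_rows:
  offset:
    - [0.001,0,0]
    - [0.001,0,0]
    - [0.001,0,0]
    - [0.001,0,0]
    - [0.001,0,0]
  turn:
    - [0,0,0]
    - [0,0,0]
    - [0,0,0]
    - [0,0,0]
    - [0,0,0]

```text
time: 18.02
eef_pos: [549.9, 11.7, 34.2]
tool_rot: [-2.087, -2.348, 0.003]
ft_force: [-0.2, -6.7, 2.5]
opening: -0.0
gripper_force: 3.9
```

Request:
play_rows:
  offset:
    - [0.001,0,0]
    - [0.001,0,0]
    - [0.001,0,0]
    - [0.001,0,0]
    - [0,0,0]
  turn:
    - [0,0,0]
    - [0,0,0]
    - [0,0,0]
    - [0,0,0]
    - [0,0,0]

```text
time: 18.43
eef_pos: [549.7, 13.7, 34.2]
tool_rot: [-2.087, -2.348, 0.003]
ft_force: [0.4, -7.1, 2.0]
opening: -0.1
gripper_force: 3.7
```

Request:
play_rows:
  offset:
    - [0.001,0,0]
    - [0.001,0,0]
    - [0.001,0,0]
    - [0.001,0,0]
  turn:
    - [0,0,0]
    - [0,0,0]
    - [0,0,0]
    - [0,0,0]

```text
time: 18.77
eef_pos: [549.5, 15.6, 34.2]
tool_rot: [-2.087, -2.348, 0.003]
ft_force: [0.2, -7.5, 2.0]
opening: 0.3
gripper_force: 4.0
```

Request:
play_rows:
  offset:
    - [0.001,0,0]
    - [0.001,0,0]
    - [0.001,0,0]
  turn:
    - [0,0,0]
    - [0,0,0]
    - [0,0,0]

```text
time: 19.02
eef_pos: [549.3, 17.0, 34.2]
tool_rot: [-2.087, -2.348, 0.003]
ft_force: [-0.8, -11.5, 2.5]
opening: 0.4
gripper_force: 5.7
```

Request:
play_rows:
  offset:
    - [0.001,0,0]
    - [0,0,0]
  turn:
    - [0,0,0]
    - [0,0,0]

```text
time: 19.18
eef_pos: [549.3, 17.1, 34.2]
tool_rot: [2.087, 2.348, -0.004]
ft_force: [1.3, -10.9, 1.7]
opening: 0.2
gripper_force: 5.3
```

Request:
play_rows:
  offset:
    - [0.001,0,0]
    - [0,0,0]
  turn:
    - [0,0,0]
    - [0,0,0]

```text
time: 19.35
eef_pos: [549.2, 17.1, 34.2]
tool_rot: [2.087, 2.347, -0.005]
ft_force: [1.2, -13.2, 1.8]
opening: 0.1
gripper_force: 6.4
```

Firm at 13 N with no motion, after about 8 mm of stop travel, so the rack is home. Back off, rise, and go to the key.

Request:
play_rows:
  offset:
    - [-0.01,0,0]
    - [-0.04,0,0]
    - [-0.05,0,0]
    - [-0.02,0,-0.04]
    - [0,0,-0.07]
  turn:
    - [0,0,0]
    - [0,0,0]
    - [0,0,0]
    - [0,0,0]
    - [0,0,0]

```text
time: 19.77
eef_pos: [552.3, -41.5, 84.6]
tool_rot: [-2.083, -2.339, 0.009]
ft_force: [-0.8, 0.6, -0.9]
opening: -0.4
gripper_force: 0.0
```

Request:
play_rows:
  offset:
    - [0,0,-0.075]
    - [0,0,-0.075]
    - [0,0,-0.075]
    - [0,0,-0.075]
    - [0,0,-0.06]
  turn:
    - [0,0,0]
    - [0,0,0]
    - [0,0,0]
    - [0,0,0]
    - [0,0,0]

```text
time: 20.18
eef_pos: [556.7, -39.9, 272.1]
tool_rot: [-2.086, -2.348, -0.001]
ft_force: [0.8, -0.3, -0.3]
opening: 0.1
gripper_force: 0.0
```

Request:
play_rows:
  offset:
    - [0,0,0]
    - [0,0,0]
    - [0,0,0]
  turn:
    - [0,0,0]
    - [0,0,0]
    - [0,0,0]

```text
time: 20.43
eef_pos: [556.2, -40.1, 268.1]
tool_rot: [-2.085, -2.347, 0.002]
ft_force: [-0.3, 0.1, -1.4]
opening: 0.0
gripper_force: 0.0
```

```bash
python3 go.py 534 161 250 96.7; python3 - <<'E'
from h import *
p,d=snap('top','t6'); W=world('top',d); h=cv2.cvtColor(p,cv2.COLOR_RGB2HSV)
m=np.zeros(d.shape,bool); m[165:200,188:220]=1
m&=(h[...,0]>40)&(h[...,0]<85)&(h[...,1]>120)&(d>0)
print(m.sum(),W[m].mean(0),np.percentile(W[m][:,2],[10,50,90]))
cv2.imwrite('pics/g6.png',cv2.resize(p[140:220,150:310],(800,400))[:,:,::-1])
s,e=snap('side','s6'); W=world('side',e); h=cv2.cvtColor(s,cv2.COLOR_RGB2HSV)
m=np.zeros(e.shape,bool); m[200:220,218:242]=1
m&=(h[...,0]>40)&(h[...,0]<85)&(h[...,1]>100)&(e>0)
print(m.sum(),W[m].mean(0),np.percentile(W[m][:,2],[10,50,90]))
E
```

```text
t 20.43 p [556.2 -40.1 268.1] yaw 96.77 F [-0.3  0.1 -1.4] open 0.0 gf 0.0 n 6
turn/row [-0.0006, -0.0002, 0.0002]
[0.0674, 0.0006, 0.0061]
[0.0674, 0.0006, 0.0061]
[0.0674, 0.0005, 0.0061]
[0.0674, 0.0005, 0.0061]
[0.0674, 0.0005, 0.0061]
[0.0674, 0.0005, 0.006]
132 [534.32041532 160.31508811 195.92621768] [188.39214006 197.25729153 200.32778946]
61 [530.15679487 163.00302885 195.80587764] [191.42635726 196.37238505 199.19703234]
```

View pics/g6.png

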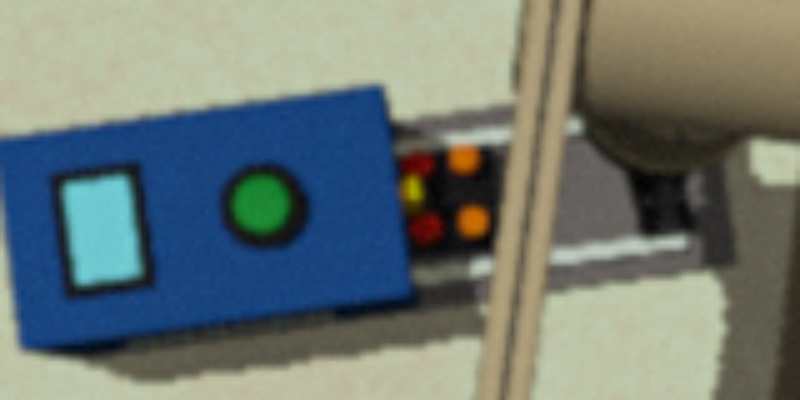

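The rack sits under the hood with only the orange and red caps showing at (410–490,160–230), and the green key is free at (262,205). Moving over the key.

Request:
play_rows:
  offset:
    - [0.06,0.0005,0.006]
    - [0.075,0.0005,0.006]
    - [0.075,0.0005,0.006]
    - [0.075,0.0005,0.006]
    - [0.07,0.0005,0.006]
  turn:
    - [0,0,0]
    - [0,0,0]
    - [0,0,0]
    - [0,0,0]
    - [0,0,0]

```text
time: 20.95
eef_pos: [535.5, 137.5, 251.9]
tool_rot: [-2.085, -2.345, 0.005]
ft_force: [0.7, -0.1, -0.0]
opening: -0.4
gripper_force: 0.0
```

Request:
play_rows:
  offset:
    - [0.049,0.001,0.006]
    - [0,0,0.02]
    - [0,0,0.02]
    - [0,0,0.02]
    - [0,0,0.012]
  turn:
    - [0,0,0]
    - [0,0,0]
    - [0,0,0]
    - [0,0,0]
    - [0,0,0]

```text
time: 21.37
eef_pos: [533.5, 158.9, 212.2]
tool_rot: [-2.086, -2.345, 0.007]
ft_force: [0.7, 0.1, 0.1]
opening: -0.3
gripper_force: 0.0
```

Request:
play_rows:
  offset:
    - [0,0,0]
    - [0,0,0]
    - [0,0,0]
    - [0,0,0]
  turn:
    - [0,0,0]
    - [0,0,0]
    - [0,0,0]
    - [0,0,0]

```text
time: 21.7
eef_pos: [535.1, 159.6, 216.0]
tool_rot: [-2.088, -2.347, 0.0]
ft_force: [-0.1, -0.5, 0.1]
opening: 0.3
gripper_force: 0.0
```

```bash
python3 go.py 533.5 161.3 201 96.7 1
```

```text
t 21.7 p [535.1 159.6 216. ] yaw 96.68 F [-0.1 -0.5  0.1] open 0.3 gf 0.0 n 1
turn/row [-0.0004, -0.0001, -0.0004]
[0.0037, -0.0028, 0.03]
```

Request:
play_rows:
  offset:
    - [0.003,-0.002,0.01]
    - [0,0,0.008]
    - [0,0,0.006]
    - [0,0,0.004]
    - [0,0,0]
  turn:
    - [0,0,0]
    - [0,0,0]
    - [0,0,0]
    - [0,0,0]
    - [0,0,0]

```text
time: 22.12
eef_pos: [532.9, 161.4, 200.3]
tool_rot: [-2.086, -2.347, 0.003]
ft_force: [-0.3, 0.5, 0.2]
opening: -0.0
gripper_force: 0.0
```

Request:
play_rows:
  offset:
    - [0,0,0.002]
    - [0,0,0.002]
    - [0,0,0.002]
    - [0,0,0]
    - [0,0,0]
  turn:
    - [0,0,0]
    - [0,0,0]
    - [0,0,0]
    - [0,0,0]
    - [0,0,0]

```text
time: 22.53
eef_pos: [533.3, 161.5, 198.2]
tool_rot: [-2.086, -2.347, 0.002]
ft_force: [-0.7, 0.7, -0.3]
opening: -0.1
gripper_force: 0.0
```

Request:
play_rows:
  offset:
    - [0,0,0.003]
    - [0,0,0.003]
    - [0,0,0.002]
    - [0,0,0]
    - [0,0,0]
  turn:
    - [0,0,0]
    - [0,0,0]
    - [0,0,0]
    - [0,0,0]
    - [0,0,0]

```text
time: 22.95
eef_pos: [533.6, 161.5, 194.5]
tool_rot: [-2.087, -2.348, 0.001]
ft_force: [-0.3, -0.7, 3.3]
opening: 0.2
gripper_force: 1.4
```

Request:
play_rows:
  offset:
    - [0,0,0.002]
    - [0,0,0.001]
    - [0,0,0]
  turn:
    - [0,0,0]
    - [0,0,0]
    - [0,0,0]

```text
time: 23.2
eef_pos: [533.6, 161.6, 192.9]
tool_rot: [-2.087, -2.348, 0.001]
ft_force: [1.4, 0.1, 3.1]
opening: 0.2
gripper_force: 1.9
```

Request:
play_rows:
  offset:
    - [0,0,0.002]
    - [0,0,0.002]
    - [0,0,0]
  turn:
    - [0,0,0]
    - [0,0,0]
    - [0,0,0]

```text
time: 23.45
eef_pos: [533.6, 161.5, 191.1]
tool_rot: [-2.087, -2.348, 0.001]
ft_force: [1.1, 0.4, 5.2]
opening: -0.3
gripper_force: 2.4
```

Request:
play_rows:
  offset:
    - [0,0,0.001]
    - [0,0,0.001]
    - [0,0,0]
  turn:
    - [0,0,0]
    - [0,0,0]
    - [0,0,0]

```text
time: 23.7
eef_pos: [533.7, 161.5, 191.0]
tool_rot: [-2.087, -2.348, 0.0]
ft_force: [-2.6, -0.4, 10.6]
opening: -0.2
gripper_force: 5.4
```

The key is at the bottom: 10.6 N and no further motion. Retract upwards and verify.

Request:
play_rows:
  offset:
    - [0,0,-0.01]
    - [0,0,-0.04]
    - [0,0,-0.06]
    - [0,0,-0.06]
    - [0,0,-0.03]
  turn:
    - [0,0,0]
    - [0,0,0]
    - [0,0,0]
    - [0,0,0]
    - [0,0,0]

```text
time: 24.12
eef_pos: [534.0, 161.6, 292.9]
tool_rot: [2.087, 2.348, 0.001]
ft_force: [0.9, 1.0, 0.9]
opening: -0.1
gripper_force: 0.0
```

Request:
play_rows:
  offset:
    - [0,0,0]
    - [0,0,0]
    - [0,0,0]
    - [0,0,0]
    - [0,0,0]
  turn:
    - [0,0,0]
    - [0,0,0]
    - [0,0,0]
    - [0,0,0]
    - [0,0,0]

```text
time: 24.53
eef_pos: [532.7, 161.3, 287.8]
tool_rot: [-2.085, -2.346, 0.006]
ft_force: [-0.2, 0.5, -0.4]
opening: 0.1
gripper_force: 0.0
```

```bash
python3 - <<'E'
from h import *
a=np.radians(96.7); ex=np.array([np.cos(a),np.sin(a)]); ey=np.array([-ex[1],ex[0]]); O=np.array([541.9,87.])
p,d=snap('top','t7'); W=world('top',d); q=W[...,:2]-O; x=q@ex;y=q@ey
m=(d>0)&(p.max(-1)<60)&(abs(W[...,2]-62)<4)&(abs(y)<40)&(x<-5)&(x>-200)
print('rack rear x',m.sum(),x[m].min() if m.any() else None, y[m].min() if m.any() else None,y[m].max() if m.any() else None)
o=arm.get_obs();print(o['time'],o['eef_pos'],o['ft_force'])
p0=np.load('pics/s0.npz')['p'].astype(int); s,_=snap('side','s7')
df=abs(s-p0).max(-1)
for n,(u,v) in dict(tape=(220,165),gel=(180,200),swabs=(273,243),cup=(261,267),thermo=(301,211),tray=(188,307),grid=(253,144)).items(): print(n,(df[v-12:v+12,u-12:u+12]>40).mean().round(2))
E
```

```text
rack rear x 163 -58.17103481084077 -31.133520338831108 28.686095020245666
24.5833 [532.80828453 161.36228246 288.08562612] [ 0.67429805 -0.10018906  0.10921562]
tape 0.28
gel 0.0
swabs 0.09
cup 0.0
thermo 0.28
tray 0.0
grid 0.02
```

```bash
python3 -c "
from bench import arm
print(arm.sign_off())"
```

```text
the job is handed in; nothing more can be done
None
```

The rack is home against the stop (firm at 13 N, no ramming), the green start key was then pressed to its bottom, and the job is handed in at about 25 s with the arm clear; nothing else on the table was touched as far as I could tell (no unexpected forces), though picture differences near the tape dispenser and thermometer, probably arm or shadow, were not checked further.

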